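# Set the roof pitch on the gauge, rock the joist offcut to it and hold

### The arm

A 7-joint arm with a two-finger parallel gripper is mounted at the origin on a cart in front of the work surface, level with it; the furniture and walls round the work are solid. World frame = base frame: x ahead of the robot, y to its left, z up, the work surface at z = 0. Lengths are in m, angles in rad, forces in N, time in s.
With the tool pointing down it reaches from about 0.425 to 0.925 m from the base axis. Payload 6.8 kg.
Tool frame: the origin (TCP) lies on the centre line of the jaws, within the pads' length; the fingertips stand 8 mm ahead of it and the grasp point (between the pads) lies 11 mm behind it (r.finger_overhang is the distance from the TCP to the fingertips, in m); x points along the fingers, z is the direction in which the jaws open and shut, and the axes are right-handed (so a half turn about x gives the same grasp; the last joint's range is limited). The gripper opens to 85 mm and grips with 20 to 120 N. Pads are 22 mm wide; open, the fingers measure 114 mm over their backs; the gripper's body (76 mm by 85 mm) begins 54 mm behind the grasp point. The pads swing forward as they close: fully open they stand 13 mm farther back than shut.
Start: joints at [-1.29, 0.477, 0.022, 1.555, -0.011, 1.109, -0.083], TCP at [0.256, 0.625, 0.239] pointing down, gripper open.
Joint ranges: [-2.96, 2.96], [-0.34, 2.1], [-1.41, 1.46], [0.24, 2.44], [-1.37, 4.51], [0.17, 1.92], [-2.96, 2.96]. Speed limits (rad/s): [2.39, 2.39, 3.14, 3.14, 3.14, 3.14, 3.14].

### API

Orientations are given as a rotation vector (axis times angle).
In Python, from bench import r gives the robot as it stands. The module is installed in compiled form; this text tells all that it offers.
- The arm moves only by the tool play_rows, never from a script. Its argument "plan" is a list of rows, each a list of 5 numbers: the opening, from -1 (shut) to 1 (fully open), then the shift along the world's x, y, z in m, then the turn about the world's z in rad. A call has 1 to 10 rows; each row is the pose to reach, as a shift and turn from the pose commanded when the call began; what a row does not reach only later rows make up. A row lasts 1/10 s, in which the tool goes at most 50 mm and 8.59 degrees, less where a joint would pass 70% of its speed; a pose out of reach is approached as far as the arm can. A call with a gripper value outside its range is refused whole. The fingers move at their own pace and stop on an object; "force" is the grip in N (left out, the last holds). Time passes only in rows, so rows that repeat a pose let the fingers close. It gives the time, the measured TCP pose, the force and the opening at its end, in the units of the state.
- r.get_obs(): the state, without advancing time (a new reading comes with each control period).
- r.grab_frame(name): name is "side" or "top" or "wrist"; returns a dict with "pixels" (480x640x3 uint8, blue, green, red), "z_map" (480x640 float32, m along the optical axis (not along the pixel's ray), 0 where there is no reading), "vfov" (degrees; the focal length in pixels is half the picture's height over the tangent of half this angle, whatever the lens; pixels are square), "cx", "cy" (the principal point, pixels), "R" (3x3) and "t" (3): a world point X has camera coordinates R X + t; the wrist camera has in their place "tool_from_camera" (4x4, takes a point from camera to tool coordinates, whose origin is the TCP and whose axes are the tool frame's). Camera axes: x right, y down, z forward; pixel columns grow to the right and rows downward; lengths in m; the calibration is good to about 2 mm. A picture is of the moment at which its call begins: read the wrist's pose just before it.
- r.hand_in(): hands the job in, once; it reports no verdict.
Trained networks look in a picture, given as the dict that the camera call returned (one of the last four; its "shot" number tells which), for a name from the list of things; names that differ only in an ending like _2 or _b are one class to them, and where a whole thing is asked for, a point or a joint stands for the part that bears it (a point fixed in the world has none). Each returns a list of dicts, best first, with "conf" (0 to 1); they miss things now and then, are a little off and sometimes report something else, mostly with a low value. They report only what shows in the picture. A call takes as long as a camera call.
- r.outline_of(picture, label): "mask" (480x640 bool, what is visible of it) and "bbox" ([left, top, right, bottom] as shares, 0 to 1, of the picture: columns of its width, rows of its height, round what is visible of it).
- r.pinpoint(picture, label): "position" ([column, row] as shares, 0 to 1, of the picture: columns of its width, rows of its height: a listed point, or the origin of a listed thing).
The state is a dict: "clock": time; "joints": joint angles; "qvel": joint speeds; "tau": joint torques, N m; "tcp_pos": TCP position; "orientation": TCP orientation; "contact_force": force on the tool from outside, world axes, zero at the start; "moment": the same for the moment, N m; "grip_width": finger opening in m.
Only numpy, scipy, OpenCV 4.12 (cv2) and the standard library are available. Lean on these libraries where they do the work, as an engineer would, in place of code of your own. Each camera call takes 0.05 s, during which the arm holds its last target.

### The job

Set the wanted roof pitch on the angle gauge: turn the black knob on its top until the knob's white line points at the yellow rider on the scale; the red hand on the dial moves with the knob. Then rock the joist offcut, its right end going down, over the rounded edge of the uneven stud it lies on until the swinging black needle settles on the red hand. Finish the program while still holding the offcut steady at that pitch, not let go, resting on the stud and its low end clear of the bench, ready for the cut to be marked; leave the tools lying around where they are.

Things in the scene. Friction and masses are not known exactly. Their poses are not given: they have to be found in the camera images.
- stud: Uneven stud: post offcut fixed on the bench, 90 mm high, 170 mm long along its x. Origin on the bench below the line where its flat top ends: flat from its y = 0 to +110 mm (robot's left); to the right of y = 0 the edge is round, a cylinder of radius 50 mm along x, tangent to the flat top, down to y = -50 mm. Place and yaw vary.
- joist: Joist offcut, loose, gauge screwed on it (0.9 kg in all): 50 mm wide (x), 47 high (z), y from -210 (right end) to +250 mm. Origin on its underside. Starts level on the stud's flat, 90 mm above the stud's origin, same yaw. Led down at its right end (1 to 3 N) it rolls on the round edge without slipping (positive roll about its x); let go, it falls back; the end meets the bench at 25 degrees.
- joist_grip (a point): Point in the middle of the joist's section, 25 mm from its right end (joist frame: 0, -185, 23.5 mm): a place to take it with the fingers closing across its 50 mm width. Nothing else is near it.
- joist_end (a point): Lower edge of the joist's right end, mid-width (joist frame: 0, -210, 0 mm); 90 mm above the bench while the joist is level.
- knob_grip (a point): On the knob's vertical axis, 20 mm above the scale plate, 12 mm below the knob's top. Axis at joist x = +4, y = +90 mm; the plate (72 mm disc) is 163 mm above the joist's underside. The knob is a black bar 36 x 13 mm, 28 mm high, on a round skirt 52 mm across, 4 mm high: grip the bar across its 13 mm. It stands on a case 60 x 116 mm.
- knob_line (a point): Point in line with the knob's white line, 30 mm from the knob's axis, 3 mm above the scale plate.
- rider_mark (a point): The yellow rider clipped on the rim of the round scale plate, its middle 30 mm from the knob's axis, 3 mm above the plate. It marks the wanted pitch and stays where it is; it differs from start to start.
- set_knob (a joint): Knob angle in rad. At 0 its bar lies along the joist's x, white line to the joist's -x (to the robot); it grows clockwise seen from above (white line going to the joist's +y, left). Friction 0.03 N m: it stays where it is left. The red hand is geared to it and turns 0.22 times as far.
- rider (a joint): Angle of the yellow rider in rad, measured exactly as the knob angle: the knob is set when the two are equal.
- red_hand (a joint): Angle of the red set hand on the dial in rad, 0.22 times the knob angle: 0 is straight up on the case, it grows anticlockwise as the dial is seen from the robot (to the left).
- needle (a joint): Angle of the black needle on the dial in rad, measured as the red hand. It points up, its round bob hangs below the pivot, and it always swings back to plumb (period about 0.3 s, settling in about 2 s), so at rest it equals the joist's roll, right end down positive.
- red_hand_tip (a point): Point on the red flag of the set hand, 42 mm from the dial's centre.
- needle_tip (a point): Tip of the black needle, 42 mm from the dial's centre, in the same plane as the point of the red hand. The dial (95 mm across, 56 mm above the joist's top, on the gauge's -x face) looks to the robot.
- tape_measure: Yellow and black tape measure, 71 x 73 x 35 mm, lying on the bench; leave it. Origin under its middle.
- pencil: Green pencil, 136 mm, lying on the bench; leave it.
- hammer: Hammer with wooden handle, 280 mm, lying on the bench; leave it.
- masking_tape: Roll of masking tape, 104 mm across, 25 mm high, lying on the bench; leave it.
- screwdriver_3: Black-handled screwdriver, 228 mm, lying on the bench; leave it.
- abrasive_block: Brown abrasive block, 56 x 92 x 34 mm, lying on the bench; leave it.
- pliers_red: Red pliers, 166 mm, lying on the bench; leave them.

How it is judged:
On the way, in this order (a step that is already met when the one before it is completed fails the run):
1. the knob's white line is set at the yellow rider (distance between knob_line and rider_mark below 0.0025 m), for 0.3 s.
2. the joist is rocked on the stud until the needle lies on the red hand (distance between needle_tip and red_hand_tip below 0.0022 m and contact force between joist and stud above 1 N), for 0.3 s.
At the end, for the whole second after the job is handed in: Through the last second: knob line within 2.5 mm of the rider, needle tip within 2.2 mm (3 degrees) of the red hand, joist carried by the stud (over 1 N) and touched by the fingers (over 0.3 N), right end over 8 mm above the bench, origins within 130 mm, under 20 mm/s (all of step 2 and distance between knob_line and rider_mark below 0.0025 m and contact force between the fingers and joist above 0.3 N and height (world z) of joist_end above 0.008 m and distance between joist and stud below 0.13 m and linear speed of joist below 0.02 m/s); the arm keeps its last pose, push and grip.
It fails at once if a tool lying around is moved by more than 20 mm (distance of any of tape_measure, pencil, hammer, masking_tape, screwdriver_3, abrasive_block, pliers_red from where it was at the start of the episode above 0.02 m).
It also fails if it takes over 54 s, if anything falls off the work surface, if the arm or the gripper's body presses on something with over 40 N, if the wrist force passes 120 N, or if a joint passes its speed limit or range.

## Working session

There is one attempt and no reset: what is moved stays moved. The work goes in short steps, Python scripts to look and compute and a tool call to move; the robot and the scene stay as the last step left them, time stands still between calls to the robot, and variables do not carry over. Pictures are saved under pics/ and viewed, and the job is handed in when it is done.

Besides the shell and the picture viewer there is one more tool, called after "Request:" in YAML: its name, and indented under it one key for each argument. play_rows: Moves the arm, as the interface text tells. Its arguments: {"type":"object","properties":{"plan":{"type":"array","items":{"type":"array","items":{"type":"number"}}},"force":{"type":"number"}},"required":["plan"]}

```bash
mkdir -p pics
cat > h.py <<'E'
import numpy as np, cv2
from bench import r
from scipy.spatial.transform import Rotation as Ro
def K(f):
    return 240/np.tan(np.radians(f["vfov"])/2)
def pose():
    o=r.get_obs(); return np.array(o["tcp_pos"]),Ro.from_rotvec(o["orientation"]).as_matrix()
def world(f,u,v,z,wp=None):
    k=K(f); c=np.array([(u-f["cx"])/k*z,(v-f["cy"])/k*z,z])
    if "R" in f: return np.array(f["R"]).T@(c-np.array(f["t"]))
    T=np.array(f["tool_from_camera"]); p,R=wp
    return R@(T[:3,:3]@c+T[:3,3])+p
def ray(f,u,v,wp=None):
    o=world(f,u,v,0,wp); d=world(f,u,v,1,wp)-o; return o,d
def onplane(f,u,v,h,wp=None):
    o,d=ray(f,u,v,wp); return o+d*(h-o[2])/d[2]
def proj(f,X,wp=None):
    X=np.array(X,float)
    if "R" in f: c=np.array(f["R"])@X+np.array(f["t"])
    else:
        T=np.linalg.inv(np.array(f["tool_from_camera"])); p,R=wp; c=T[:3,:3]@(R.T@(X-p))+T[:3,3]
    k=K(f); return np.array([c[0]/c[2]*k+f["cx"],c[1]/c[2]*k+f["cy"]])
E
python3 - <<'E'
from h import *
print(r.get_obs())
for n in ["side","top","wrist"]:
    f=r.grab_frame(n); cv2.imwrite(f"pics/a_{n}.png",f["pixels"]); print(n,f["vfov"],f["cx"],f["cy"],f.get("R"),f.get("t"),f.get("tool_from_camera"))
    for l in ["knob_grip","knob_line","rider_mark","joist_grip","joist_end","red_hand_tip","needle_tip","joist","stud"]:
        for d in r.pinpoint(f,l)[:1]:
            u,v=np.array(d["position"])*[640,480]; z=f["z_map"][int(np.clip(v,0,479)),int(np.clip(u,0,639))]
            print(l,round(d["conf"],2),round(u,1),round(v,1),round(float(z),3),world(f,u,v,z,pose()).round(3))
E
```

```text
{'clock': 0.0, 'joints': array([-1.29010435,  0.47781181,  0.02236216,  1.55646948, -0.01150699,
        1.10928577, -0.08309082]), 'qvel': array([ 0.00121059,  0.00062619, -0.00124321, -0.00130829, -0.00010221,
        0.00118476, -0.00069036]), 'tau': array([-2.83125846e-04, -5.96459198e+01,  1.60803493e+00, -2.81193942e+01,
        1.25515464e-02,  9.70438414e-03,  4.30124919e-05]), 'tcp_pos': array([0.25567609, 0.62407329, 0.23831067]), 'orientation': array([-0.91935897,  1.36989504,  0.91747443]), 'contact_force': array([-0.48671829,  0.2213336 , -0.25773524]), 'moment': array([ 0.00356687, -0.04039516,  0.05684577]), 'grip_width': 0.08547258020851177}
side 42.95434230658503 322.7088547929643 250.49747830676543 [[-0.81505772 -0.57933855 -0.0069105 ]
 [-0.28611692  0.41284542 -0.86469403]
 [ 0.50380356 -0.70279834 -0.50225141]] [0.44840552 0.29009987 1.54627777] None
knob_grip 0.59 303.7 235.5 1.55 [0.501 0.149 0.285]
knob_line 0.67 309.3 250.0 1.548 [0.477 0.158 0.255]
rider_mark 0.21 228.0 330.5 1.626 [0.633 0.318 0.031]
joist_grip 0.56 365.8 252.4 1.77 [ 0.458 -0.087  0.136]
j
[... 328 characters left out ...]
7926]] [0.04081375 0.53622883 1.48543652] None
knob_grip 0.9 271.7 241.9 1.295 [0.515 0.155 0.259]
knob_line 0.7 270.3 257.2 1.296 [0.48  0.159 0.254]
joist_grip 0.95 386.9 264.1 1.405 [ 0.472 -0.122  0.137]
joist_end 0.58 398.8 264.5 1.405 [ 0.471 -0.152  0.136]
joist 0.85 317.1 253.7 1.409 [0.5   0.054 0.14 ]
stud 0.83 318.2 262.9 1.412 [0.477 0.051 0.134]
wrist 68.43169640667536 325.8550920530365 239.78258582531936 None None [[-4.45732066e-04 -2.61346204e-01  9.65245027e-01 -1.34036363e-01]
 [ 7.64545769e-04 -9.65244930e-01 -2.61345825e-01  6.61390416e-02]
 [ 9.99999608e-01  6.21483787e-04  6.30051752e-04 -4.59389465e-04]
 [ 0.00000000e+00  0.00000000e+00  0.00000000e+00  1.00000000e+00]]
```

Run:
```python
import cv2
t=cv2.imread("pics/a_top.png"); cv2.imwrite("pics/b.png",cv2.resize(t[180:320,210:430],None,fx=3.6,fy=3.6,interpolation=cv2.INTER_CUBIC))
```

```text
(no output)
```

View pics/a_top.png

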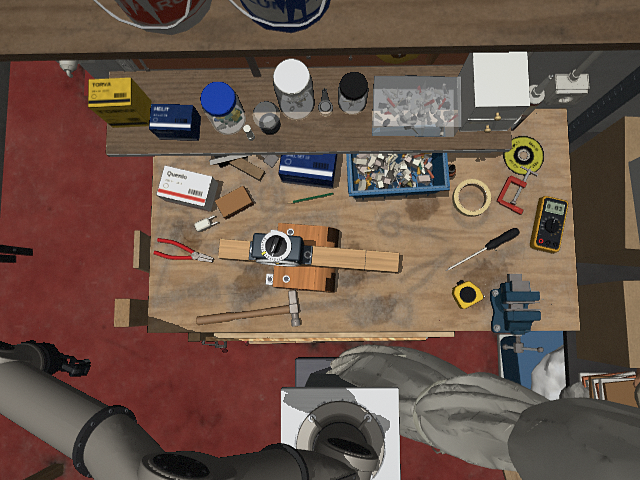

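View pics/a_side.png

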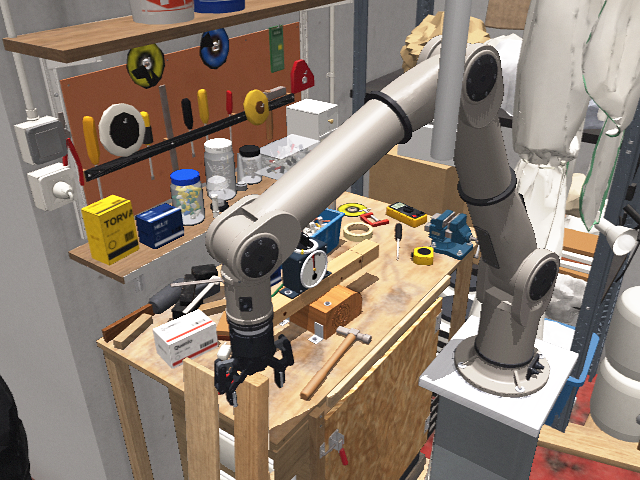

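```bash
sleep 1
```

```text
(no output)
```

View pics/b.png

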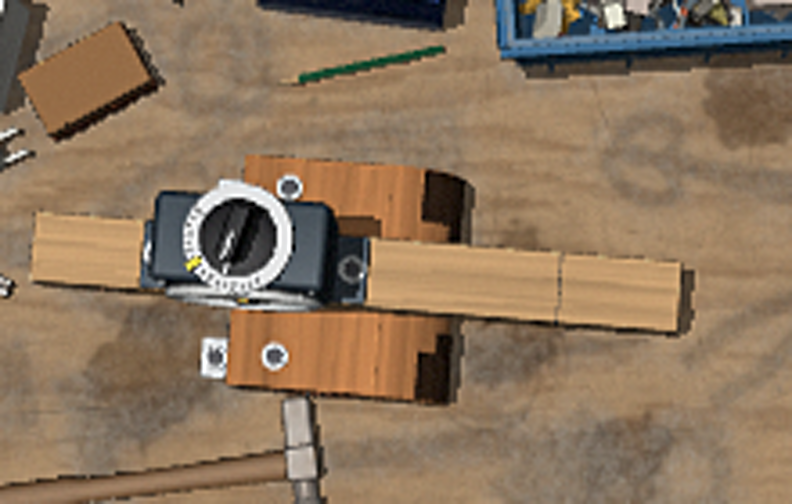

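Run:
```python
from h import *
p,R=pose(); print(p,R.round(3))
f=r.grab_frame("top")
for l in ["knob_grip","knob_line","rider_mark","joist_grip","joist_end","stud","joist"]:
    h={"knob_grip":.273,"knob_line":.256,"rider_mark":.256,"joist_grip":.1135,"joist_end":.09,"stud":0,"joist":.09}[l]
    for d in r.pinpoint(f,l)[:2]:
        u,v=np.array(d["position"])*[640,480]; print(l,round(d["conf"],2),u.round(1),v.round(1),onplane(f,u,v,h).round(4))
# rider yellow by hand
u,v=210+193/3.6,180+264/3.6; print("rider",onplane(f,u,v,.256))
for c in [(32,212),(30,283),(682,262),(680,333)]:
    print(onplane(f,210+c[0]/3.6,180+c[1]/3.6,.137).round(4))
```

```text
[0.2558771  0.62463644 0.23928569] [[ 0.    -0.925  0.379]
 [ 0.     0.379  0.925]
 [-1.    -0.     0.   ]]
knob_grip 0.96 274.9 241.2 [0.515  0.1465 0.273 ]
knob_line 0.86 271.7 256.3 [0.4817 0.1556 0.256 ]
joist_grip 0.91 388.8 264.2 [ 0.474  -0.1293  0.1135]
joist_end 0.83 397.7 263.7 [ 0.4771 -0.1547  0.09  ]
stud 0.86 318.1 260.5 [0.4955 0.0563 0.    ]
stud 0.16 464.2 291.4 [ 0.4075 -0.3451  0.    ]
joist 0.61 315.5 250.8 [0.5126 0.0599 0.09  ]
rider [0.48887148 0.17451833 0.256     ]
[0.5397 0.3054 0.137 ]
[0.489  0.3059 0.137 ]
[ 0.5007 -0.1545  0.137 ]
[ 0.4508 -0.1521  0.137 ]
```

Request:
play_rows:
  plan:
    - [1, 0, 0, 0.05, 0]
    - [1, 0, 0, 0.1, 0]
    - [1, 0.02, -0.04, 0.13, 0]
    - [1, 0.045, -0.085, 0.13, 0]
    - [1, 0.07, -0.13, 0.13, 0]
    - [1, 0.09, -0.175, 0.13, 0]
    - [1, 0.11, -0.22, 0.13, 0]
    - [1, 0.135, -0.265, 0.13, 0]
    - [1, 0.16, -0.31, 0.13, 0]
    - [1, 0.18, -0.35, 0.13, 0]

```text
clock: 2.9
tcp_pos: [0.4355, 0.2747, 0.3697]
orientation: [-0.918, 1.367, 0.918]
contact_force: [1.4, 0.2, -0.4]
grip_width: 0.0855
```

Request:
play_rows:
  plan:
    - [1, 0.02, -0.04, 0, 0]
    - [1, 0.045, -0.085, 0, 0]
    - [1, 0.069, -0.13, 0, 0]
    - [1, 0.069, -0.13, 0, 0]
    - [1, 0.069, -0.13, 0, 0]

```text
clock: 3.4
tcp_pos: [0.5043, 0.1453, 0.3695]
orientation: [-0.915, 1.369, 0.915]
contact_force: [0.8, 0.6, -0.6]
grip_width: 0.0851
```

```bash
cat > k.py <<'E'
from h import *
import sys
wp=pose(); f=r.grab_frame("wrist"); print(wp[0].round(4),r.get_obs()["clock"])
cv2.imwrite(f"pics/{sys.argv[1]}.png",f["pixels"])
H={"knob_grip":.273,"knob_line":.256,"rider_mark":.256}
P={}
for l in H:
    for d in r.pinpoint(f,l)[:1]:
        u,v=np.array(d["position"])*[640,480]; P[l]=onplane(f,u,v,H[l],wp); print(l,round(d["conf"],2),u.round(1),v.round(1),P[l].round(4))
c=P.get("knob_grip"); yaw=-.084
for l in ["knob_line","rider_mark"]:
    if l in P:
        d=P[l]-c; a=np.pi-np.arctan2(d[1],d[0])+yaw; print(l,"angle deg",np.degrees(a)%360,"rad",np.hypot(*d[:2]))
E
python3 k.py c
```

```text
[0.5043 0.1453 0.3695] 3.45
knob_grip 0.92 329.7 249.3 [0.508  0.1463 0.273 ]
knob_line 0.7 327.7 204.5 [0.4816 0.1558 0.256 ]
rider_mark 0.61 351.1 205.5 [0.4886 0.1708 0.256 ]
knob_line angle deg 14.896393925780238 rad 0.02802844762278325
rider_mark angle deg 46.83552432419321 rad 0.031247666999246384
```

```bash
sleep 1
```

```text
(no output)
```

View pics/c.png

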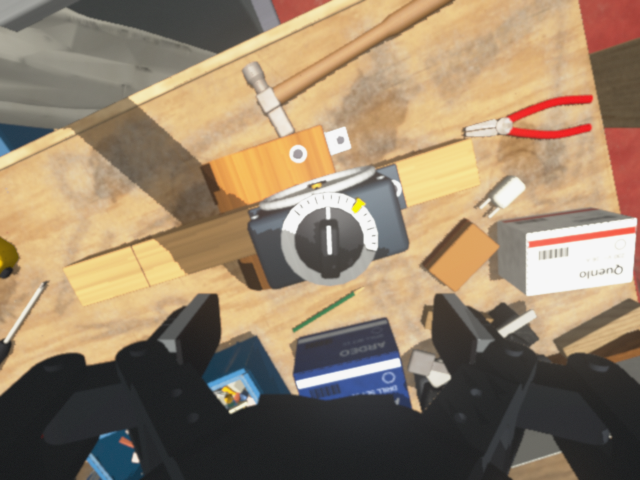

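```bash
cat > m.py <<'E'
from h import *
import sys
# rectify plate plane (z=.253) top view, world-aligned, 0.2mm/px, centred on given C
def rect(f,wp,C,h,half=.045,s=.0002):
    n=int(2*half/s); 
    src=[];dst=[]
    for a,b in [(-1,-1),(1,-1),(1,1),(-1,1)]:
        src.append(proj(f,[C[0]+a*half,C[1]+b*half,h],wp)); dst.append([n/2-b*n/2,n/2-a*n/2])  # up=+x, left=+y
    return cv2.warpPerspective(f["pixels"],cv2.getPerspectiveTransform(np.float32(src),np.float32(dst)),(n,n),flags=cv2.INTER_CUBIC)
wp=pose(); f=r.grab_frame("wrist"); C=[float(sys.argv[2]),float(sys.argv[3])]
im=rect(f,wp,C,float(sys.argv[4]) if len(sys.argv)>4 else .2545)
im=cv2.resize(im,None,fx=1.3,fy=1.3); cv2.imwrite(f"pics/{sys.argv[1]}.png",im)
hsv=cv2.cvtColor(im,cv2.COLOR_BGR2HSV); y=cv2.inRange(hsv,(20,150,120),(35,255,255))
n,l,st,ce=cv2.connectedComponentsWithStats(y); s=.0002/1.3; N=im.shape[0]/2
for i in range(1,n):
    if st[i,4]>100:
        d=[(N-ce[i][1])*s,(N-ce[i][0])*s]; print("yellow",st[i,4],ce[i].round(1),"world",(d[0]+C[0]),(d[1]+C[1]),"r",np.hypot(*d),"ang",np.degrees(np.pi-np.arctan2(d[1],d[0])-.084))
E
python3 m.py d .505 .1454
```

```text
yellow 2034 [ 98.4 387.4] world 0.49032259284471674 0.1751901822857575 r 0.03320965584616349 ang 58.958020529635895
yellow 568 [236.8 545.9] world 0.4659377031419285 0.15389160346695557 r 0.03997462151500769 ang 7.451647853565202
```

View pics/d.png

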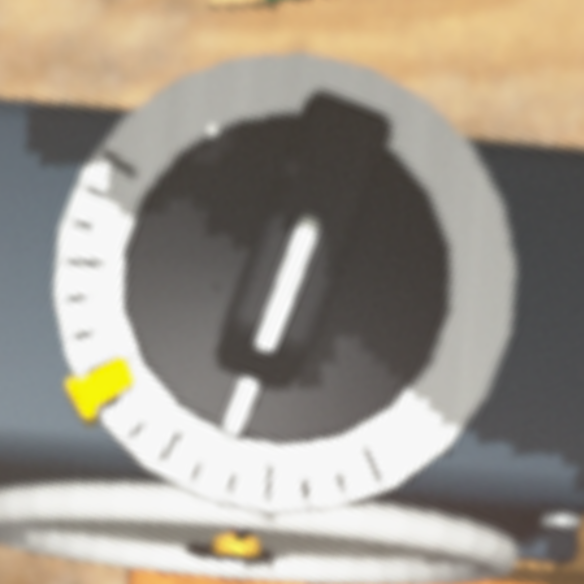

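Request:
play_rows:
  plan:
    - [1, 0.002, 0.001, -0.03, 0.045]
    - [1, 0.002, 0.001, -0.06, 0.045]
    - [1, 0.002, 0.001, -0.085, 0.045]
    - [1, 0.002, 0.001, -0.0995, 0.045]
    - [-1, 0.002, 0.001, -0.0995, 0.045]
    - [-1, 0.002, 0.001, -0.0995, 0.045]
    - [-1, 0.002, 0.001, -0.0995, 0.045]
    - [-1, 0.002, 0.001, -0.0995, 0.045]
    - [-1, 0.002, 0.001, -0.0995, 0.045]
    - [-1, 0.002, 0.001, -0.0995, 0.045]
  force: 20

```text
clock: 4.65
tcp_pos: [0.5061, 0.1472, 0.2706]
orientation: [-0.952, 1.352, 0.951]
contact_force: [-1.9, -2.4, 4.8]
grip_width: 0.0125
```

Request:
play_rows:
  plan:
    - [-1, 0, 0, 0, -0.1]
    - [-1, 0, 0, 0, -0.2]
    - [-1, 0, 0, 0, -0.3]
    - [-1, 0, 0, 0, -0.4]
    - [-1, 0, 0, 0, -0.5]
    - [-1, 0, 0, 0, -0.6]
    - [-1, 0, 0, 0, -0.68]
    - [-1, 0, 0, 0, -0.72]
    - [-1, 0, 0, 0, -0.72]
    - [-1, 0, 0, 0, -0.72]

```text
clock: 5.65
tcp_pos: [0.5067, 0.148, 0.2706]
orientation: [-0.398, 1.531, 0.399]
contact_force: [0.2, 0.0, 4.1]
grip_width: 0.0123
```

```bash
python3 m.py e .5062 .1463; python3 k.py e2
```

```text
yellow 2234 [105.  394.2] world 0.4904804903243578 0.1750679911851801 r 0.03278262194018664 ang 56.533920316596976
[0.5067 0.1481 0.2706] 5.75
knob_line 0.83 325.4 235.5 [0.4928 0.1719 0.256 ]
rider_mark 0.7 322.2 231.7 [0.4908 0.1727 0.256 ]Traceback (most recent call last):
  File "k.py", line 13, in <module>
    d=P[l]-c; a=np.pi-np.arctan2(d[1],d[0])+yaw; print(l,"angle deg",np.degrees(a)%360,"rad",np.hypot(*d[:2]))
      ~~~~^~
TypeError: unsupported operand type(s) for -: 'float' and 'NoneType'
```

View pics/e.png

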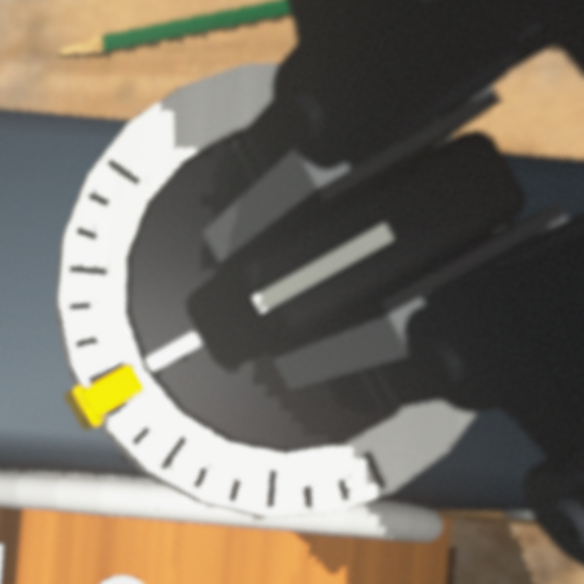

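Request:
play_rows:
  plan:
    - [-1, 0, 0, 0, 0.03]
    - [-1, 0, 0, 0, 0.03]
    - [1, 0, 0, 0, 0.03]
    - [1, 0, 0, 0, 0.03]
    - [1, 0, 0, 0, 0.03]
    - [1, 0, 0, 0, 0.03]
    - [1, 0, 0, 0.03, 0.03]
    - [1, 0, 0, 0.07, 0.03]
    - [1, 0, 0, 0.1, 0.03]
    - [1, 0, 0, 0.1, 0.03]

```text
clock: 6.9
tcp_pos: [0.5078, 0.1481, 0.3741]
orientation: [-0.419, 1.522, 0.422]
contact_force: [-0.6, 0.6, 0.6]
grip_width: 0.0853
```

```bash
python3 m.py g .5062 .1463; python3 k.py g2
```

```text
yellow 2057 [104.2 394.3] world 0.4904616955237276 0.17518822407538986 r 0.03289716884502054 ang 56.60560615634045
[0.5067 0.148  0.3717] 7.0
knob_grip 0.97 324.4 244.8 [0.5063 0.1469 0.273 ]
knob_line 0.62 326.1 202.1 [0.4936 0.1706 0.256 ]
rider_mark 0.47 323.7 195.9 [0.4899 0.1735 0.256 ]
knob_line angle deg 56.98371268549507 rad 0.02681659041334069
rider_mark angle deg 53.531516561843254 rad 0.031214080240704944
```

View pics/g.png

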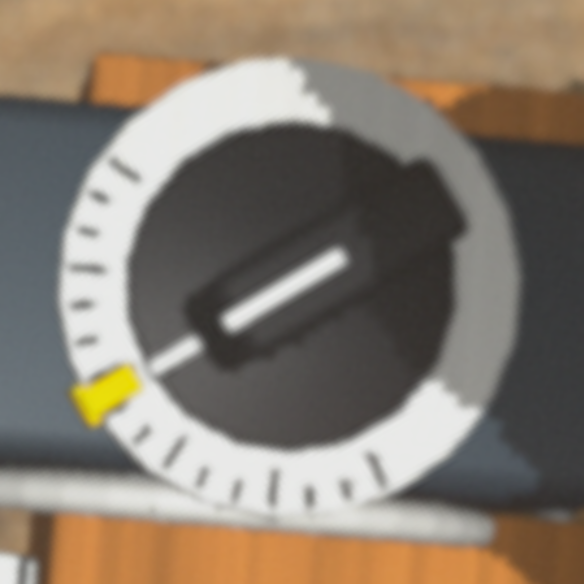

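View pics/g2.png

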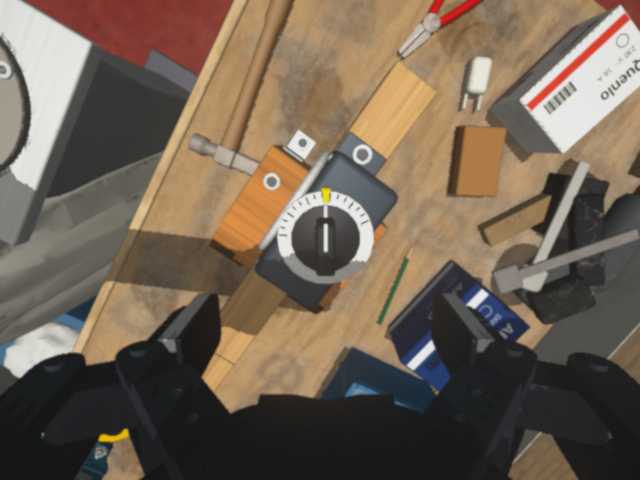

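Request:
play_rows:
  plan:
    - [1, -0.004, -0.045, 0, -0.1]
    - [1, -0.009, -0.09, 0, -0.2]
    - [1, -0.014, -0.135, 0, -0.3]
    - [1, -0.019, -0.18, 0, -0.4]
    - [1, -0.024, -0.225, 0, -0.5]
    - [1, -0.029, -0.265, -0.02, -0.6]
    - [1, -0.029, -0.276, -0.06, -0.62]
    - [1, -0.029, -0.276, -0.1, -0.62]
    - [1, -0.029, -0.276, -0.12, -0.62]
    - [1, -0.029, -0.276, -0.12, -0.62]

```text
clock: 8.15
tcp_pos: [0.4741, -0.1279, 0.2464]
orientation: [0.065, 1.578, -0.066]
contact_force: [-0.3, 0.8, 0.0]
grip_width: 0.0852
```

```bash
cat > j.py <<'E'
from h import *
import sys
wp=pose(); f=r.grab_frame("wrist"); print(wp[0].round(4),Ro.from_matrix(wp[1]).as_rotvec(),"toolz deg",np.degrees(np.arctan2(wp[1][1,2],wp[1][0,2])))
cv2.imwrite(f"pics/{sys.argv[1]}.png",f["pixels"])
for l,h in [("joist_grip",.1135),("joist_end",.09)]:
    for d in r.pinpoint(f,l)[:1]:
        u,v=np.array(d["position"])*[640,480]; print(l,d["conf"],u,v,onplane(f,u,v,h,wp).round(4))
m=r.outline_of(f,"joist")
Z=f["z_map"]; vv,uu=np.mgrid[0:480,0:640]; 
W=np.stack([world(f,uu[i,j],vv[i,j],Z[i,j],wp) for i in range(0,480,4) for j in range(0,640,4) for _ in [0] if Z[i,j]>0 ])
s=W[(abs(W[:,2]-.137)<.01)&(abs(W[:,0]-.48)<.05)&(W[:,1]<.0)]
print(len(s),s.min(0),s.max(0)); A=np.c_[s[:,:2],np.ones(len(s))]; print("plane",np.linalg.lstsq(A,s[:,2],rcond=None)[0])
for y0 in [-.12,-.09,-.06,-.03]:
    q=s[abs(s[:,1]-y0)<.012]; print(y0,len(q),q[:,0].min() if len(q) else 0,q[:,0].max() if len(q) else 0)
E
python3 j.py i
```

```text
[ 0.4741 -0.1279  0.2464] [ 0.0650836   1.57752392 -0.0663041 ] toolz deg -4.787908086906834
joist_grip 0.68 332.224 232.07999999999998 [ 0.4778 -0.1287  0.1135]
joist_end 0.51 334.72 230.784 [ 0.4798 -0.1335  0.09  ]
1066 [ 0.4545354  -0.15200025  0.13287036] [ 5.15019249e-01 -1.74037948e-05  1.38842718e-01]
plane [0.00018061 0.0001851  0.13623941]
-0.12 144 0.45453540433365 0.5040940228149494
-0.09 159 0.4570977420542605 0.5058009186410549
-0.06 178 0.4602315129394911 0.5099900164803493
-0.03 193 0.4633238694677752 0.5113060034351598
```

View pics/i.png

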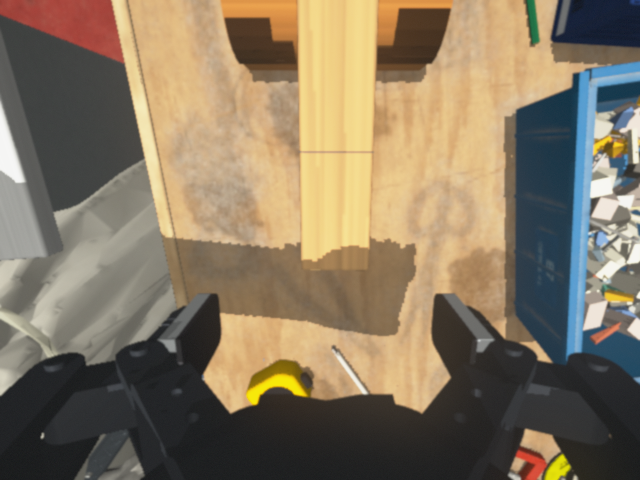

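Request:
play_rows:
  plan:
    - [1, 0.004, 0, -0.04, 0]
    - [1, 0.004, 0, -0.08, 0]
    - [1, 0.004, 0, -0.115, 0]
    - [1, 0.004, 0, -0.135, 0]
    - [1, 0.004, 0, -0.144, 0]
    - [1, 0.004, 0, -0.144, 0]
    - [1, 0.004, 0, -0.144, 0]

```text
clock: 9.05
tcp_pos: [0.482, -0.1285, 0.1072]
orientation: [0.065, 1.567, -0.065]
contact_force: [0.2, 0.4, 0.5]
grip_width: 0.0855
```

```bash
python3 j.py i3; python3 -c "
import numpy as np
for d in [0,6,10,11,12,13]:
    p=np.radians(d); print(d,np.array([-50*np.sin(p)+(-185+50*p)*np.cos(p)-23.5*np.sin(p)+185,40+50*np.cos(p)+(-185+50*p)*np.sin(p)+23.5*np.cos(p)-113.5]).round(2))"
```

```text
[ 0.482  -0.1285  0.1072] [ 0.06509501  1.56734403 -0.06504653] toolz deg -4.748854543890739
joist_grip 0.91 318.52799999999996 314.40000000000003 [ 0.479  -0.1279  0.1135]
4276 [ 0.43342126 -0.14894042  0.12702201] [ 0.52992218 -0.02455382  0.14690337]
plane [1.39010941e-03 1.96360427e-05 1.35720193e-01]
-0.12 796 0.43342126156726374 0.5299221829761421
-0.09 755 0.4574981840101852 0.5084616605255889
-0.06 944 0.4596997384044958 0.5101071142733857
-0.03 759 0.4622166595094979 0.5129262812233474
0 [0. 0.]
6 [ -1.46 -19.19]
10 [ -1.36 -31.73]
11 [ -1.2  -34.82]
12 [ -1.   -37.89]
13 [ -0.74 -40.95]
```

Request:
play_rows:
  plan:
    - [1, -0.003, 0, -0.004, 0]
    - [1, -0.003, 0, -0.004, 0]
    - [-1, -0.003, 0, -0.004, 0]
    - [-1, -0.003, 0, -0.004, 0]
    - [-1, -0.003, 0, -0.004, 0]
    - [-1, -0.003, 0, -0.004, 0]
    - [-1, -0.003, 0, -0.004, 0]
    - [-1, -0.003, 0, -0.004, 0]
  force: 20

```text
clock: 10.05
tcp_pos: [0.4782, -0.1284, 0.102]
orientation: [0.065, 1.569, -0.065]
contact_force: [0.3, 0.5, 2.3]
grip_width: 0.0496
```

```bash
python3 j.py i4|grep -v ^- ; python3 -c "
from h import *
print(r.get_obs()['moment'])"
```

```text
[ 0.4782 -0.1284  0.102 ] [ 0.06522681  1.56902445 -0.06531857] toolz deg -4.762482822411596
joist_grip 0.84 326.27200000000005 320.496 [ 0.4782 -0.1279  0.1135]
4484 [ 0.43018904 -0.14387948  0.12758284] [ 0.52958015 -0.02630172  0.14691626]
plane [ 9.42484130e-05 -6.45487134e-03  1.35997274e-01]
[ 0.02704152 -0.33683719 -0.17099029]
```

View pics/i4.png

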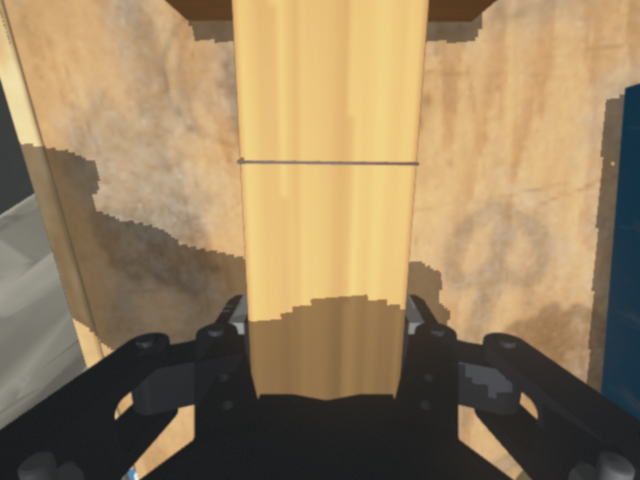

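Request:
play_rows:
  plan:
    - [-1, 0, 0, -0.003, 0]
    - [-1, 0, -0.0005, -0.006, 0]
    - [-1, 0, -0.001, -0.009, 0]
    - [-1, 0, -0.001, -0.012, 0]
    - [-1, 0, -0.0015, -0.015, 0]
    - [-1, 0, -0.0015, -0.018, 0]
    - [-1, 0, -0.0015, -0.021, 0]
    - [-1, 0, -0.0015, -0.024, 0]
    - [-1, 0, -0.0015, -0.027, 0]
    - [-1, 0, -0.0015, -0.03, 0]

```text
clock: 11.25
tcp_pos: [0.4779, -0.1302, 0.0716]
orientation: [0.065, 1.569, -0.066]
contact_force: [1.0, -3.4, 4.3]
grip_width: 0.0498
```

```bash
cat > q.py <<'E'
from h import *
import sys
wp=pose(); f=r.grab_frame("wrist"); cv2.imwrite(f"pics/{sys.argv[1]}.png",f["pixels"])
o=r.get_obs(); print(o["clock"],o["tcp_pos"].round(4),o["contact_force"].round(1),o["moment"].round(2))
Z=f["z_map"]; P=[]
for i in range(0,300,3):
    for j in range(255,400,3):
        if Z[i,j]>0: P.append(world(f,j,i,Z[i,j],wp))
P=np.array(P); m=np.ones(len(P),bool)
P=P[(P[:,1]<.01)&(P[:,1]>-.11)]; m=np.ones(len(P),bool)
for _ in range(8):
    A=np.c_[P[:,:2],np.ones(len(P))]; c=np.linalg.lstsq(A[m],P[m,2],rcond=None)[0]; e=P[:,2]-A@c; m=abs(e)<max(.003,2*np.median(abs(e)))
yd=np.array([.084,.9965]); print(m.sum(),len(P),"rms",e[m].std(),"plane",c,"roll deg",np.degrees(np.arctan(c[:2]@yd)))
E
python3 q.py l1
```

```text
11.3 [ 0.4778 -0.1302  0.0713] [ 3.4 -5.5  4.1] [-0.67 -0.54 -0.56]
4880 4880 rms 0.0006391362580421649 plane [0.01503025 0.16414644 0.120938  ] roll deg 9.360152003595774
```

Request:
play_rows:
  plan:
    - [-1, 0, 0, -0.002, 0]
    - [-1, 0, 0, -0.004, 0]
    - [-1, 0, 0, -0.006, 0]
    - [-1, 0, 0.0005, -0.0075, 0]
    - [-1, 0, 0.0005, -0.0075, 0]
    - [-1, 0, 0.0005, -0.0075, 0]

```text
clock: 11.9
tcp_pos: [0.4778, -0.1298, 0.0642]
orientation: [0.065, 1.57, -0.066]
contact_force: [1.6, -6.0, 4.2]
grip_width: 0.0497
```

```bash
python3 q.py l2
python3 - <<'E'
from h import *
for n in ["side","top"]:
    f=r.grab_frame(n)
    cv2.imwrite(f"pics/l2{n}.png",f["pixels"])
    for l in ["red_hand_tip","needle_tip","knob_line","rider_mark"]:
        print(n,l,[(round(d["conf"],2),np.round(np.array(d["position"])*[640,480],1)) for d in r.pinpoint(f,l)[:2]])
im=cv2.imread("pics/l2side.png")[220:320,250:370]; cv2.imwrite("pics/l2s.png",cv2.resize(im,None,fx=6,fy=6,interpolation=cv2.INTER_CUBIC))
E
```

```text
11.95 [ 0.4779 -0.1299  0.0642] [ 1.8 -6.   4.1] [-0.91 -0.45 -0.4 ]
4884 4884 rms 0.0006264447298092829 plane [0.01841522 0.20700725 0.11765295] roll deg 11.740625153864707
side red_hand_tip []
side needle_tip [(0.61, array([317.7, 247.1])), (0.37, array([376.5, 268.4]))]
side knob_line [(0.65, array([311. , 238.4]))]
side rider_mark [(0.37, array([319.3, 244.6]))]
top red_hand_tip [(0.55, array([294., 244.]))]
top needle_tip []
top knob_line [(0.89, array([279.4, 251. ]))]
top rider_mark []
```

View pics/l2s.png

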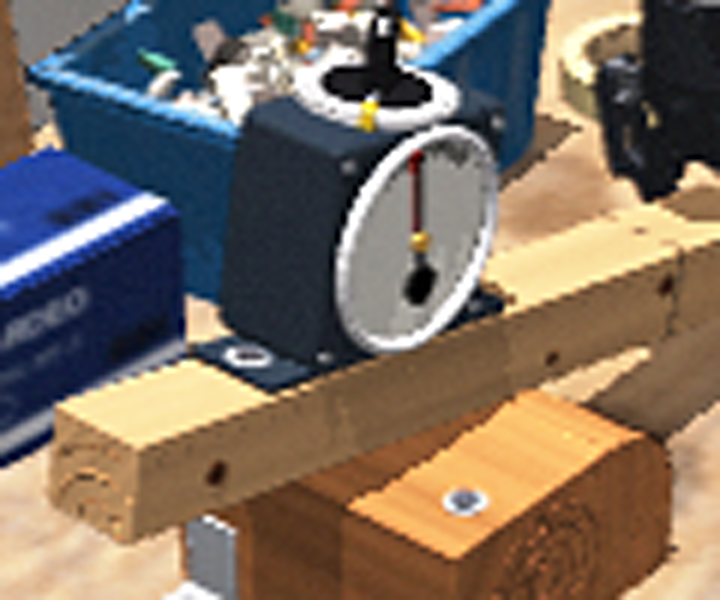

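Run:
```python
from h import *
f=r.grab_frame("side"); im=f["pixels"]
cv2.imwrite("pics/z.png",cv2.resize(im[238:284,300:338],None,fx=13,fy=13,interpolation=cv2.INTER_NEAREST))
hsv=cv2.cvtColor(im,cv2.COLOR_BGR2HSV).astype(int)
sub=np.zeros((480,640),bool); sub[238:284,300:338]=1
b,g,rr=[im[...,i].astype(int) for i in range(3)]
w=np.clip(rr-np.maximum(b,g)-25,0,None)*sub*((hsv[...,0]<8)|(hsv[...,0]>172))
v,u=np.nonzero(w>0)
for a,c in zip(v,u): print((c,a,w[a,c]),end=" ")
y=sub&(hsv[...,0]>15)&(hsv[...,0]<35)&(hsv[...,1]>140); print("\nyellow",np.argwhere(y)[:,::-1].tolist())
dk=sub&(hsv[...,2]<70); dk[:262]=0; print("dark",np.argwhere(dk)[:,::-1].mean(0))
# dial frame
yaw=-.084; xj=np.array([np.cos(yaw),np.sin(yaw),0]); yj=np.array([-np.sin(yaw),np.cos(yaw),0]); Z=np.array([0,0,1.])
# joist pose at roll phi
phi=np.radians(11.8); O=np.array([.4934,.056,0]); 
def J(x,y,z):
    yy=-.05*np.sin(phi)+(y+.05*phi)*np.cos(phi)-z*np.sin(phi); zz=.04+.05*np.cos(phi)+(y+.05*phi)*np.sin(phi)+z*np.cos(phi)
    return O+x*xj+yy*yj+zz*Z
for x in [-.026,-.034,-.04]:
  C=J(x,.09,.103); print(x,C,"centre px",proj(f,C),"tip plumb",proj(f,C+[0,0,.042]),"red 3deg",proj(f,C+.042*(np.cos(.0524)*Z+np.sin(.0524)*yj)))
```

```text
(np.int64(318), np.int64(245), np.int64(1)) (np.int64(319), np.int64(245), np.int64(82)) (np.int64(320), np.int64(245), np.int64(3)) (np.int64(318), np.int64(246), np.int64(37)) (np.int64(319), np.int64(246), np.int64(30)) (np.int64(318), np.int64(247), np.int64(54)) (np.int64(319), np.int64(247), np.int64(19)) (np.int64(318), np.int64(248), np.int64(46)) (np.int64(319), np.int64(248), np.int64(22)) (np.int64(318), np.int64(250), np.int64(3)) (np.int64(318), np.int64(251), np.int64(2)) (np.int64(318), np.int64(252), np.int64(2)) (np.int64(318), np.int64(253), np.int64(4)) (np.int64(318), np.int64(254), np.int64(1)) (np.int64(318), np.int64(255), np.int64(3)) (np.int64(318), np.int64(256), np.int64(2)) (np.int64(318), np.int64(257), np.int64(3)) (np.int64(318), np.int64(258), np.int64(1)) (np.int64(319), np.int64(258), np.int64(11)) 
yellow [[311, 238], [312, 238], [310, 239], [311, 239], [310, 240], [311, 240], [310, 241], [311, 241], [320, 259], [319, 260], [320, 260], [319, 261], [320, 261]]
dark [308.97073171 271.72682927]
-0.026 [0.47310383 0.12483558 0.21027714] centre px [318.50118596 259.86964382] tip plumb [318.33190539 245.88703614] red 3deg [317.77581954 246.23359851]
-0.034 [0.46513204 0.12550679 0.21027714] centre px [320.8375292  260.87947401] tip plumb [320.69924077 246.87039178] red 3deg [320.14370639 247.21884022]
-0.04 [0.45915319 0.1260102  0.21027714] centre px [322.59847792 261.64060326] tip plumb [322.4836678  247.61161602] red 3deg [321.92855723 247.96148951]
```

View pics/z.png

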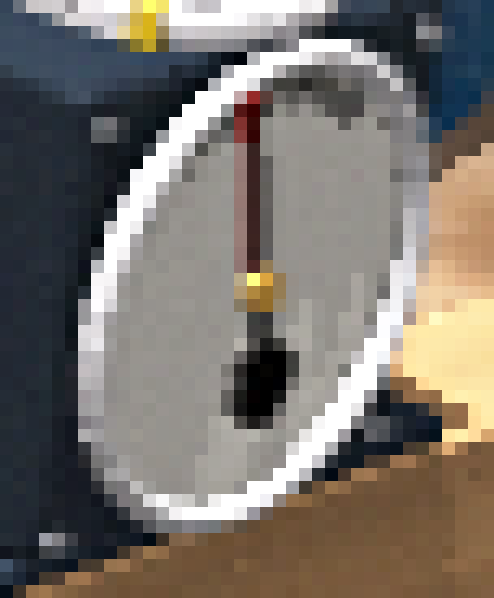

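Request:
play_rows:
  plan:
    - [-1, 0, 0, 0.003, 0]
    - [-1, 0, 0, 0.006, 0]
    - [-1, 0, 0, 0.009, 0]
    - [-1, 0, -0.0005, 0.012, 0]
    - [-1, 0, -0.0005, 0.015, 0]
    - [-1, 0, -0.0005, 0.0185, 0]
    - [-1, 0, -0.0005, 0.0185, 0]
    - [-1, 0, -0.0005, 0.0185, 0]
    - [-1, 0, -0.0005, 0.0185, 0]

```text
clock: 13.4
tcp_pos: [0.4776, -0.1293, 0.0827]
orientation: [0.065, 1.57, -0.064]
contact_force: [1.2, 0.3, 1.6]
grip_width: 0.0498
```

Request:
play_rows:
  plan:
    - [-1, 0, 0, 0, 0]
    - [-1, 0, 0, 0, 0]
    - [-1, 0, 0, 0, 0]
    - [-1, 0, 0, 0, 0]
    - [-1, 0, 0, 0, 0]

```text
clock: 13.9
tcp_pos: [0.4777, -0.1293, 0.0827]
orientation: [0.065, 1.57, -0.064]
contact_force: [1.5, 2.5, 1.1]
grip_width: 0.0501
```

```bash
python3 q.py n1
python3 - <<'E'
from h import *
f=r.grab_frame("side"); cv2.imwrite("pics/n1s.png",f["pixels"]);cv2.imwrite("pics/z1.png",cv2.resize(f["pixels"][235:284,300:338],None,fx=12,fy=12,interpolation=cv2.INTER_NEAREST))
E
```

```text
13.95 [ 0.4777 -0.1294  0.0827] [2.5 0.5 2. ] [ 0.18 -0.27 -0.23]
4878 4878 rms 0.0006336865784146726 plane [0.00935017 0.1013146  0.12649594] roll deg 5.809590675795482
```

Request:
play_rows:
  plan:
    - [-1, 0, 0, -0.005, 0]
    - [-1, 0, 0, -0.01, 0]
    - [-1, 0, 0, -0.015, 0]
    - [-1, 0, 0.0005, -0.02, 0]
    - [-1, 0, 0.0005, -0.025, 0]
    - [-1, 0, 0.001, -0.03, 0]
    - [-1, 0, 0.0015, -0.034, 0]
    - [-1, 0, 0.002, -0.037, 0]
    - [-1, 0, 0.002, -0.037, 0]
    - [-1, 0, 0.002, -0.037, 0]

```text
clock: 15.0
tcp_pos: [0.4779, -0.1281, 0.0458]
orientation: [0.065, 1.57, -0.066]
contact_force: [3.0, -0.8, 3.0]
grip_width: 0.0495
```

Request:
play_rows:
  plan:
    - [-1, 0, 0, 0, 0]
    - [-1, 0, 0, 0, 0]
    - [-1, 0, 0, 0, 0]
    - [-1, 0, 0, 0, 0]
    - [-1, 0, 0, 0, 0]

```text
clock: 15.5
tcp_pos: [0.4778, -0.1281, 0.0459]
orientation: [0.065, 1.57, -0.066]
contact_force: [2.4, -1.5, 2.1]
grip_width: 0.05
```

```bash
python3 q.py n2
python3 - <<'E'
from h import *
f=r.grab_frame("side"); cv2.imwrite("pics/n2s.png",f["pixels"]);cv2.imwrite("pics/z2.png",cv2.resize(f["pixels"][238:287,300:338],None,fx=12,fy=12,interpolation=cv2.INTER_NEAREST))
a=cv2.imread("pics/z1.png");b=cv2.imread("pics/z2.png"); cv2.imwrite("pics/z12.png",np.hstack([a,b])[:,:800])
cv2.imwrite("pics/z12.png",cv2.resize(np.hstack([a,b]),(798,515),interpolation=cv2.INTER_AREA))
E
```

```text
15.55 [ 0.4778 -0.1281  0.0459] [ 3.2 -2.3  2.6] [-0.42 -0.44 -0.47]
4880 4880 rms 0.0006324550060533323 plane [0.02742351 0.3146282  0.10962081] roll deg 17.52770960645846
```

View pics/z12.png

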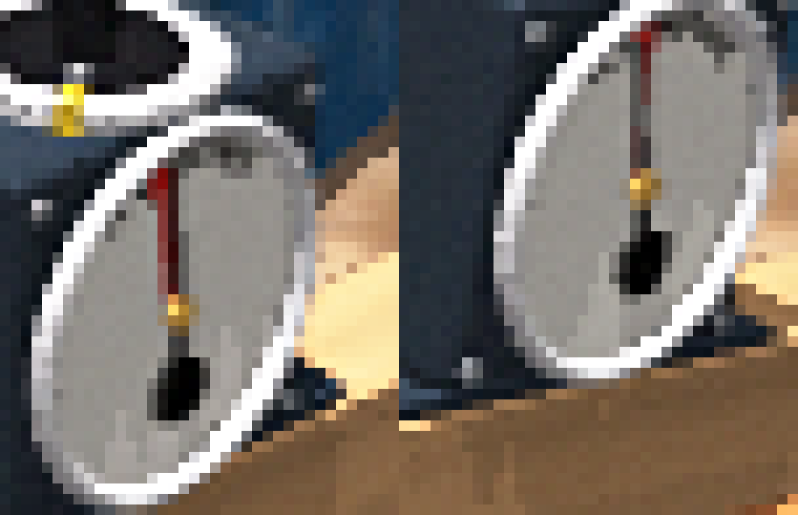

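Request:
play_rows:
  plan:
    - [-1, 0, 0, 0.004, 0]
    - [-1, 0, -0.0005, 0.008, 0]
    - [-1, 0, -0.001, 0.012, 0]
    - [-1, 0, -0.0015, 0.015, 0]
    - [-1, 0, -0.0015, 0.018, 0]
    - [-1, 0, -0.0015, 0.018, 0]
    - [-1, 0, -0.0015, 0.018, 0]
    - [-1, 0, -0.0015, 0.018, 0]
    - [-1, 0, -0.0015, 0.018, 0]
    - [-1, 0, -0.0015, 0.018, 0]

```text
clock: 16.6
tcp_pos: [0.4777, -0.1294, 0.0637]
orientation: [0.065, 1.57, -0.065]
contact_force: [1.6, -4.1, 2.0]
grip_width: 0.0501
```

Request:
play_rows:
  plan:
    - [-1, 0, 0, 0, 0]
    - [-1, 0, 0, 0, 0]
    - [-1, 0, 0, 0, 0]
    - [-1, 0, 0, 0, 0]
    - [-1, 0, 0, 0, 0]
    - [-1, 0, 0, 0, 0]
    - [-1, 0, 0, 0, 0]
    - [-1, 0, 0, 0, 0]
    - [-1, 0, 0, 0, 0]
    - [-1, 0, 0, 0, 0]

```text
clock: 17.6
tcp_pos: [0.4778, -0.1293, 0.0638]
orientation: [0.065, 1.57, -0.065]
contact_force: [1.5, -4.9, 0.4]
grip_width: 0.0497
```

```bash
python3 q.py o1
python3 - <<'E'
from h import *
f=r.grab_frame("side"); cv2.imwrite("pics/o1z.png",cv2.resize(f["pixels"][225:300,290:380],None,fx=8,fy=8,interpolation=cv2.INTER_NEAREST))
f=r.grab_frame("top"); cv2.imwrite("pics/o1t.png",cv2.resize(f["pixels"][210:280,210:310],None,fx=8,fy=8,interpolation=cv2.INTER_CUBIC))
E
```

```text
17.65 [ 0.4778 -0.1293  0.0638] [ 0.3 -5.3  2.1] [-1.12 -0.03 -0.22]
4883 4883 rms 0.0006355938915268549 plane [0.01952784 0.20452822 0.11706489] roll deg 11.610016264411252
```

View pics/o1z.png

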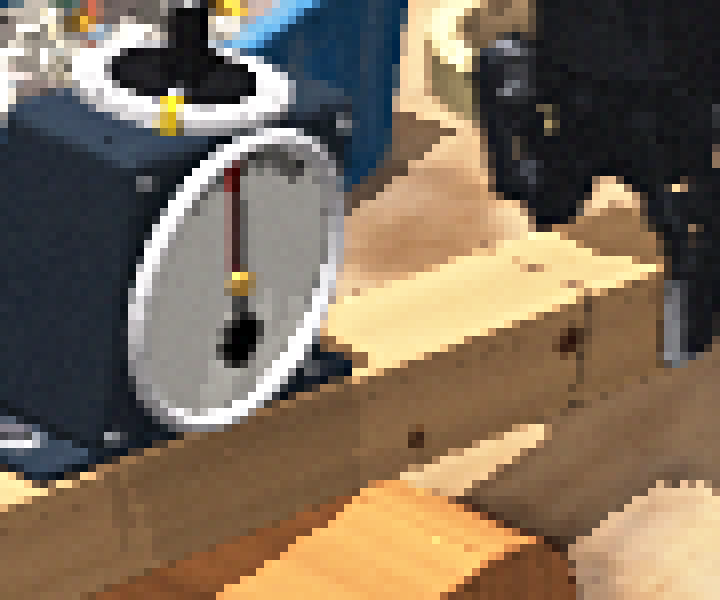

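View pics/o1t.png

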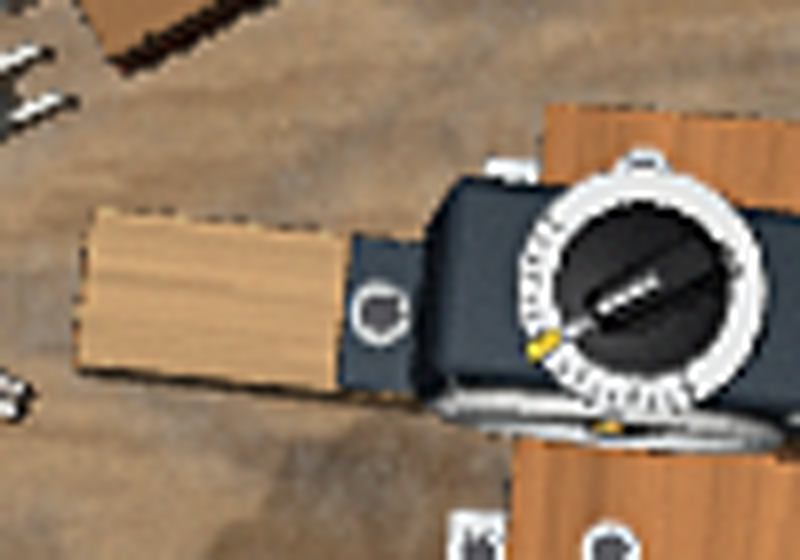

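Request:
play_rows:
  plan:
    - [-1, 0, 0, -0.001, 0]
    - [-1, 0, 0, -0.001, 0]
    - [-1, 0, 0, -0.001, 0]
    - [-1, 0, 0, -0.001, 0]
    - [-1, 0, 0, -0.001, 0]
    - [-1, 0, 0, -0.001, 0]
    - [-1, 0, 0, -0.001, 0]
    - [-1, 0, 0, -0.001, 0]
    - [-1, 0, 0, -0.001, 0]
    - [-1, 0, 0, -0.001, 0]

```text
clock: 18.75
tcp_pos: [0.4778, -0.1293, 0.0629]
orientation: [0.065, 1.57, -0.065]
contact_force: [-0.0, -5.6, 2.3]
grip_width: 0.0499
```

Request:
play_rows:
  plan:
    - [-1, 0, 0, 0, 0]
    - [-1, 0, 0, 0, 0]
    - [-1, 0, 0, 0, 0]
    - [-1, 0, 0, 0, 0]
    - [-1, 0, 0, 0, 0]
    - [-1, 0, 0, 0, 0]
    - [-1, 0, 0, 0, 0]
    - [-1, 0, 0, 0, 0]
    - [-1, 0, 0, 0, 0]
    - [-1, 0, 0, 0, 0]

```text
clock: 19.75
tcp_pos: [0.4778, -0.1293, 0.0629]
orientation: [0.065, 1.57, -0.065]
contact_force: [0.4, -5.3, 3.5]
grip_width: 0.0497
```

```bash
python3 q.py p1; python3 -c "
from h import *
print(r.hand_in())"
```

```text
19.8 [ 0.4778 -0.1293  0.0629] [ 0.1 -4.8  2.4] [-0.78  0.05 -0.11]
4873 4873 rms 0.0006311970952213192 plane [0.02026624 0.21041905 0.11657515] roll deg 11.935758157504262
the job is handed in; nothing more can be done
None
```

The job is handed in at about 19.8 s, with the fingers still holding the offcut at a measured pitch of 11.9°. The hand-in reports no verdict, so whether it passed is not confirmed.

- **Knob:** I turned it about 40° clockwise. In a close-up the white line points into the yellow rider, within 1–2° against the 4.8° allowed. The knob stands at about 54°, which puts the red hand at about 11.9°. The trained network put line and rider about 3.5° apart, also within the limit.
- **Pitch:** I took the offcut at its right end and rolled it down over the round edge. The last depth-plane measurement gave a roll of 11.94°, and the drop of the grip point agrees to within about 0.3°.
- **Needle check:** The side picture shows the needle and red hand on top of each other, but one pixel there is about 5°. So I also looked at 5.8° and 17.5°. The red hand lay to the left of the needle at one and to the right at the other, as it should. One rough sub-pixel reading put the red hand up to 5° off, probably because the bob stands proud of the dial; I trusted the other measurements.
- **Hold:** The grip is steady at 49.7 mm opening with a few newtons on the wrist. The lower right end works out at about 45 mm above the bench. I did not measure the contact force on the stud; the offcut followed the rolling path expected if it rests on it.
- **Tools:** The arm stayed clear of them, but I did not measure their positions afterwards.

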